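Set the stirrer speed by clicks and start it

TASK

Set the magnetic stirrer to speed 5: push the lever of its rotary selector clockwise with a fingertip, click by click, from wherever it stands until it rests in the fifth click after the red OFF dot, never going past that one. Then press the green start button fully down and let it come up again. Do not pinch the lever, do not press the button before the speed is set, and leave the beaker and everything else where it stands.

Things in the scene. Friction and masses are not known exactly. Their poses are not given: they have to be found in the camera images.
- stirrer: magnetic stirrer, fixed, white case 220 (x) x 210 (y) x 55 mm high, flat deck at 55 mm; origin under its centre on the worktop, x to its back, y to its left; yaw within 0.4 rad. Deck layout in mm: steel stirring plate (104 across, 6 high) at x 54, y 15; on the black front panel the speed selector's axis at x -58, y 45 and the green button at x -58, y -65
- dial_axis (a point): point on the selector's vertical axis at deck height; axes as the stirrer's. Dots on the panel 49.5 mm from it mark the positions: a red one (OFF, position 0), then seven white ones clockwise (1 to 7)
- speed_dial (a joint): speed selector, rad, grows clockwise from above, 0 (OFF) to 3.665 between stops. Clicks: position n rests at n x 0.5236, so position 5 is 2.618; off centre it snaps to the nearest. Passing a click takes about 2.5 N at 31 mm from the axis. Its lever points at (1.8326 - value) rad counterclockwise from the stirrer's x. Starts at 0, 1 or 2
- lever_tip (a point): top outer end of the selector's lever, 42 mm from the axis, 34 mm above the deck; its x points outward along the lever. The lever grows from a grey hub 28 mm across and 34 mm high
- lever_left_face (a point): middle of the left broad face of the lever seen from the hub outward (push it to turn clockwise): 9 to 39 mm from the axis, 8 to 30 mm above the deck, 5 mm from the lever's centre line (lever 10 mm thick). A white strip stands 4 mm higher along the lever's top and 3 mm further out. This point: 24 mm out, 19 mm above the deck; x outward along the lever
- start_button (a joint): green start button, m, 0 up to 0.006 fully down, sprung back, about 5 N to push fully down
- start_button_top (a point): centre of the top of the green button (26 mm across), 22 mm above the deck in its raised state; its black collar (42 mm across) is 12 mm high
- beaker: glass beaker, 53 x 57 x 68 mm, standing on the stirring plate; origin at its underside
- stopper: red rubber stopper, 26 mm across, 25 mm high, on the right rear corner of the stirrer's deck; origin at its underside
- amber_bottle: amber reagent bottle with white cap, 48 mm across, 105 mm high, right of the stirrer; origin at its underside
- petri_dish: petri dish, 60 mm across, 15 mm high, at the right front; origin at its underside
- salt_jar: white jar with blue cap, 55 mm across, 85 mm high, left of the stirrer; origin at its underside
- pen_0: black felt pen, 118 mm long, lying at the left
- pen_1: red felt pen, 112 mm long, lying at the left

How it is judged (in metres and radians):
On the way, in this order (a step that is already met when the one before it is completed fails the run):
1. the selector rests in position 5 (value of joint speed_dial between 2.488 and 2.748 rad), for 0.2 s.
2. the start button is pressed down with the selector at 5 (all of step 1 and value of joint start_button above 0.0045 m), for 0.05 s.
At the end, for the whole second after the job is handed in: the selector rests in position 5 (within 0.13 rad of 2.618), the start button has been pressed (at least 4.5 mm) after that and is up again (within 1.5 mm), and each loose thing is within 10 mm of where it stood (all of step 1 and value of joint start_button below 0.0015 m and distance of each of beaker, stopper, amber_bottle, petri_dish, salt_jar, pen_0, pen_1 from where it was at the start of the episode below 0.01 m); the robot touches nothing.
It fails at once if the selector is turned past position 5 (beyond half a click) (value of joint speed_dial above 2.8798 rad).
It fails at once if the start button is pressed while the selector is not at position 5 (not (value of joint speed_dial between 2.488 and 2.748 rad) and value of joint start_button above 0.002 m).
It fails at once if the lever is pinched: both of its broad faces are squeezed at once (contact force between the fingers and speed_dial_c2 above 1 N and contact force between the fingers and speed_dial_c3 above 1 N).
It fails at once if a bystander is pushed, tipped or lifted (moved more than 15 mm) (distance of any of beaker, stopper, amber_bottle, petri_dish, salt_jar, pen_0, pen_1 from where it was at the start of the episode above 0.015 m).
It also fails if it takes over 64 s, if anything falls off the work surface, if the arm or the gripper's body presses on something with over 40 N, if the wrist force passes 120 N, or if a joint passes its speed limit or range.

ROBOT

A 7-joint arm with a two-finger parallel gripper is mounted at the origin on a cart in front of the work surface, level with it; the furniture and walls round the work are solid. World frame = base frame: x ahead of the robot, y to its left, z up, the work surface at z = 0. Lengths are in mm, angles in rad, forces in N, time in s.
With the tool pointing down it reaches from about 375 to 925 mm from the base axis. Payload 3.1 kg.
Tool frame: the origin (TCP) lies on the centre line of the jaws, within the pads' length; the fingertips stand 22 mm ahead of it and the grasp point (between the pads) lies 3 mm ahead of it; z points along the fingers, y is the line along which they close (so a half turn about z gives the same grasp; the last joint's range is limited). The gripper opens to 85 mm and grips with 20 to 120 N. Pads are 22 mm wide; open, the fingers measure 114 mm over their backs; the gripper's body (76 mm by 85 mm) begins 54 mm behind the grasp point. The pads swing forward as they close: fully open they stand 13 mm farther back than shut.
Start: joints at [-1.253, 0.383, 0.044, 1.598, -0.018, 1.161, -0.05], TCP at [262.528, 594.628, 253.269] pointing down, gripper open.
Joint ranges: [-2.61, 2.61], [-0.41, 2.15], [-1.48, 1.57], [0, 2.5], [-1.57, 4.71], [0.05, 1.97], [-2.85, 2.85]. Speed limits (rad/s): [2.79, 2.79, 3.14, 3.14, 3.14, 3.14, 3.14].

INTERFACE

Orientations are given as a 3x3 rotation matrix whose columns are the frame's x, y, z axes.
In Python, from workcell import arm gives the robot as it stands.
- The arm moves only by the tool play_rows, never from a script. Its argument "motion" is a list of rows, each a list of 2 entries, a list of its own where there are three numbers: the shift along the tool's x, y, z in units of 30 mm (1.0 is 30 mm), then the turn, a rotation vector about the tool's x, y, z in units of 0.1 rad (1.0 is 0.1 rad). A call has 1 to 8 rows; each row shifts and turns the commanded pose from where the row before left it, along the tool's axes as they then stand; what a row does not reach is not made up. A row lasts 1/8 s, in which the tool goes at most 62.5 mm and 10.7 degrees, less where a joint would pass 70% of its speed; a pose out of reach is approached as far as the arm can. A call with a number of a shift or a turn outside -1 to 1 is refused whole. A call with a gripper value outside its range is refused whole. "hand" is the closure, from -1 (fully open) to 1 (shut), set as the call begins (left out, the last holds). The fingers move at their own pace and stop on an object; "squeeze" is the grip in N (left out, the last holds). Time passes only in rows, so rows that do not move let the fingers close. It gives the time, the measured TCP pose, the force, the opening and the grip force at its end, in the units of the state.
- arm.sense(): the state, without advancing time (a new reading comes with each control period).
- arm.get_image(name): name is "side" or "top"; returns a dict with "color" (384x512x3 uint8, red, green, blue), "K" (3x3 intrinsics, pixels), "pose" (4x4, takes a point from camera to world coordinates). Camera axes: x right, y up, looking along -z (the intrinsics and any distortion apply to the point x, -y, -z); pixel columns grow to the right and rows downward; lengths in mm; the calibration is good to about 2 mm. A picture is of the moment at which its call begins. There is no depth.
- arm.close_job(): hands the job in; it is judged then, once.
The state is a dict: "clock": time; "qpos": joint angles; "joint_velocities": joint speeds; "tau": joint torques, N m; "tool_pos": TCP position; "orientation": TCP orientation; "contact_force": force on the tool from outside, world axes, zero at the start; "ft_torque": the same for the moment, N m; "opening": opening from 0.0 (shut) to 1.0 (fully open); "finger_force": force on a finger pad.
Only numpy, scipy, OpenCV 4.12 (cv2) and the standard library are available. Lean on these libraries where they do the work, as an engineer would, in place of code of your own. Each camera call takes 0.05 s, during which the arm holds its last target. There are 200 camera calls.

## Working session

There is one attempt and no reset: what is moved stays moved. The work goes in short steps, Python scripts to look and compute and a tool call to move; the robot and the scene stay as the last step left them, time stands still between calls to the robot, and variables do not carry over. Pictures are saved under pics/ and viewed, at most 10 in all, crops included, and the job is handed in when it is done.

Besides the shell and the picture viewer there is one more tool, called after ">>>" as name(argument=value, ...), one argument or row to a line, values as JSON. play_rows: Moves the arm, as the interface text tells. Shifts and turns lie within -1 to 1; 1 stands for 30 mm of shift or 0.1 rad of turn. Its arguments: {"type":"object","properties":{"motion":{"type":"array","items":{"type":"array"}},"hand":{"type":"number"},"squeeze":{"type":"number"}},"required":["motion"]}

```bash
mkdir -p pics; python3 - <<'E'
from workcell import arm
import cv2,numpy as np
np.set_printoptions(precision=4,suppress=True)
for n in("side","top"):
    d=arm.get_image(n);np.savez(n+"0.npz",**d);print(n,d["K"],d["pose"],[k for k in d])
    cv2.imwrite(f"pics/{n}0.png",cv2.resize(d["color"][:,:,::-1],None,fx=1.5625,fy=1.5625,interpolation=cv2.INTER_CUBIC))
s=arm.sense();print(s)
E
```

```text
side [[462.4712   0.     255.0874]
 [  0.     462.4712 188.1123]
 [  0.       0.       1.    ]] [[  -0.9355    0.1482   -0.3207   81.6243]
 [  -0.3529   -0.3529    0.8665 1268.3408]
 [   0.0152    0.9238    0.3825  627.9216]
 [   0.        0.        0.        1.    ]] ['color', 'K', 'pose']
top [[422.1043   0.     260.8355]
 [  0.     422.1043 187.9483]
 [  0.       0.       1.    ]] [[   0.0035    0.9955   -0.0952  407.9862]
 [  -0.9997    0.0013   -0.0224   19.1192]
 [  -0.0222    0.0952    0.9952 1262.4418]
 [   0.        0.        0.        1.    ]] ['color', 'K', 'pose']
{'clock': 0.1, 'qpos': array([-1.2528,  0.3838,  0.0438,  1.5994, -0.0179,  1.1612, -0.0499]), 'joint_velocities': array([ 0.0017, -0.0035, -0.0002, -0.0044, -0.0005,  0.0019, -0.    ]), 'tau': array([  0.0029, -43.4732,   1.0292, -25.0455,   0.0108,   0.0055,
         0.    ]), 'tool_pos': array([262.2092, 593.8983, 252.0027]), 'orientation': array([[-0.9148,  0.4038, -0.0009],
       [ 0.4038,  0.9148, -0.0022],
       [-0.0001, -0.0024, -1.    ]]), 'contact_force': array([-0.1966,  0.2571,  0.7469]), 'ft_torque': array([-0.0021,  0.0128, -0.0122]), 'finger_force': 0.0, 'opening': 1.0025249213210683}
```

View pics/top0.png

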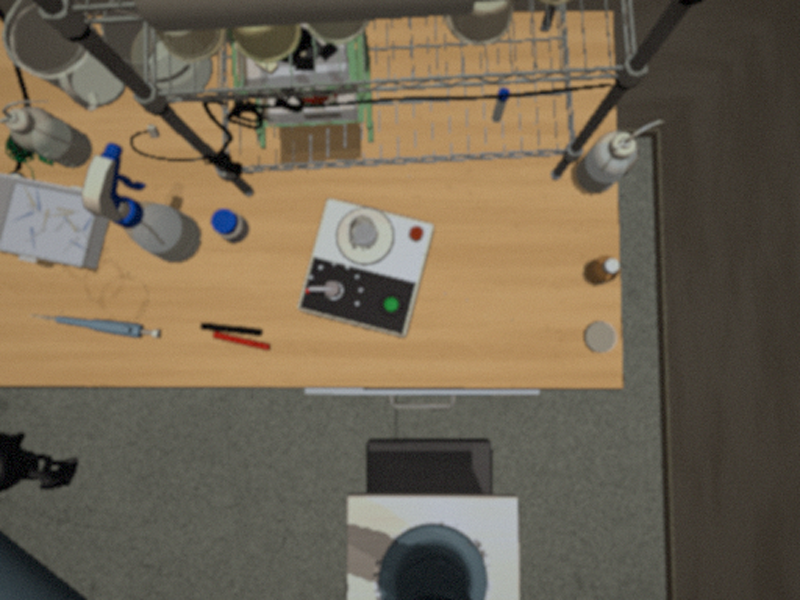

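View pics/side0.png

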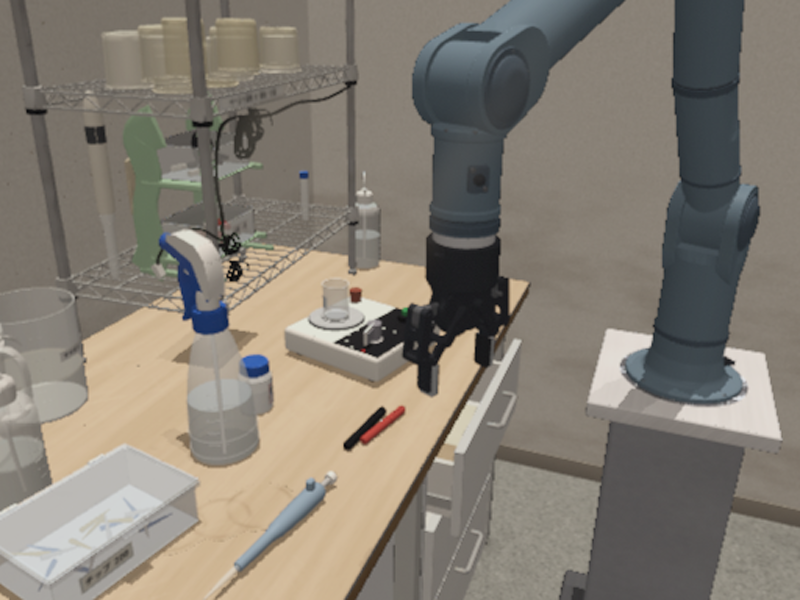

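The top view shows the stirrer's case (corners about 327,198 / 434,226 / 405,336 / 300,310), the hub near (333,290), the button at (391,304) and the lever pointing left. The side view shows the selector near (372,335), with the shut gripper path free. I'll enlarge both.

```bash
python3 - <<'E'
import cv2,numpy as np
t=np.load("top0.npz")["color"][120:222,185:285,::-1]
s=np.load("side0.npz")["color"][175:245,180:272,::-1]
# scale 6
a=cv2.resize(t,None,fx=5.8,fy=5.8,interpolation=cv2.INTER_CUBIC);cv2.imwrite("pics/topc.png",a)
b=cv2.resize(s,None,fx=8,fy=8,interpolation=cv2.INTER_CUBIC);cv2.imwrite("pics/sidec.png",b);print(a.shape,b.shape)
E
```

```text
(592, 580, 3) (560, 736, 3)
```

View pics/topc.png

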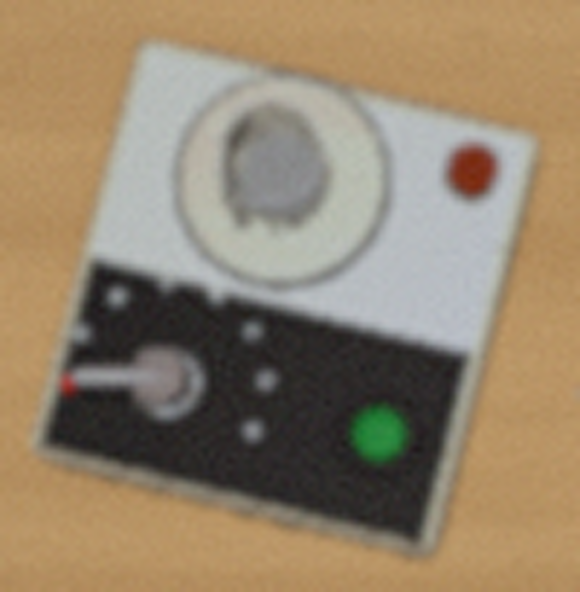

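View pics/sidec.png

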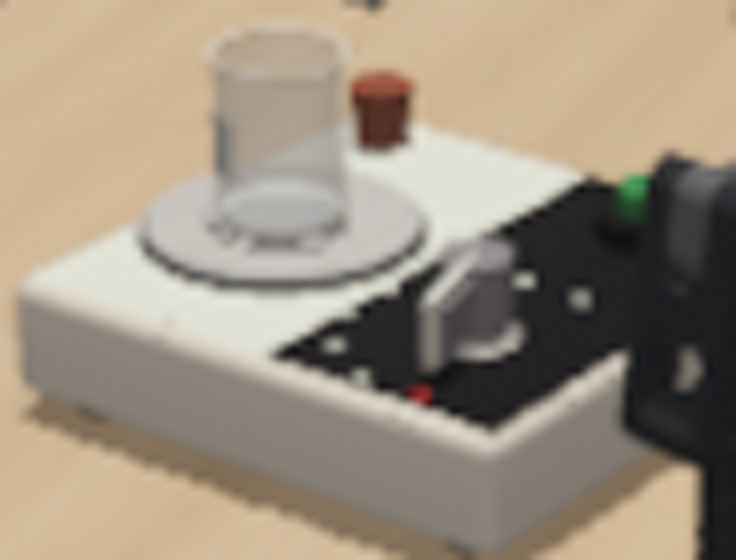

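The top crop shows the axis's dots: red at (68,383), 1 (80,333), 2 (117,296), 4 (216,297), 5 (252,332), 6 (266,380), 7 (252,431); the button at (379,434). The side crop shows red at (421,394), 1 at (360,378), 2 at (335,345), 6 at (581,299), 5 at (525,280), the lever's top end near (430,300). The lever seems to stand at OFF, hiding no white dot, which the fit will check.

```bash
cat >h.py <<'E'
import numpy as np
from scipy.optimize import least_squares
C={n:np.load(n+"0.npz") for n in("top","side")}
def proj(n,P):
    P=np.atleast_2d(P);K,T=C[n]["K"],C[n]["pose"]
    c=(P-T[:3,3])@T[:3,:3];c=c*[1,-1,-1];q=c@K.T;return q[:,:2]/q[:,2:]
crop={"top":(185,120,5.8),"side":(180,175,8)}
def un(n,uv):
    a,b,s=crop[n];return (np.array(uv,float)+.5)/s-.5+[a,b]
def tocrop(n,p):
    a,b,s=crop[n];return (p-[a,b]+.5)*s-.5
def dot(k,r=49.5):
    a=np.radians(105-30*k);return [-58+r*np.cos(a),45+r*np.sin(a)]
def W(p,loc):
    x,y,th=p;c,s=np.cos(th),np.sin(th);l=np.array(loc,float)
    o=l.copy();o[:,0]=x+c*l[:,0]-s*l[:,1];o[:,1]=y+s*l[:,0]+c*l[:,1];return o
E
python3 - <<'E'
from h import *
np.set_printoptions(precision=3,suppress=True)
obs={"top":[(0,68,383),(1,80,333),(2,117,296),(4,216,297),(5,252,332),(6,266,380),(7,252,431)],
"side":[(0,421,394),(1,360,378),(2,335,345),(5,525,280),(6,581,299)]}
def res(q,views=("top","side"),det=False):
    r=[]
    for n in views:
        L=[dot(k)+[q[3]] for k,_,_ in obs[n]]
        r.append(proj(n,W(q[:3],L))-un(n,[o[1:] for o in obs[n]]))
    return np.concatenate(r).ravel()
f=least_squares(res,[550,100,-.2,55]);print("both",f.x,np.abs(f.fun).max());print(f.fun.reshape(-1,2))
for v in("top","side"):
    g=least_squares(lambda q:res([*q,55],(v,)),f.x[:3]);print(v,g.x,np.abs(g.fun).max())
p=f.x[:3];np.save("p.npy",p)
for n in C:
  print(n,"btn",tocrop(n,proj(n,W(p,[[-58,-65,77]]))),"hubtop",tocrop(n,proj(n,W(p,[[-58,45,89]]))))
  for k in range(3):
    print(k,tocrop(n,proj(n,W(p,[dot(k,42)+[89+0],dot(k,42)+[63]]))).ravel())
print("world axis,btn",W(p,[[-58,45,55],[-58,-65,77]]))
E
```

```text
both [567.476 122.254  -0.33   53.86 ] 6.378406911780019
[[-0.076 -0.175]
 [ 0.867  0.115]
 [ 1.234  0.727]
 [ 1.163  1.722]
 [ 0.693  2.326]
 [-0.108  2.72 ]
 [-0.665  2.311]
 [-0.347  0.408]
 [ 0.393 -0.381]
 [ 0.848 -0.143]
 [-6.378  0.023]
 [-4.732 -1.607]]
top [575.565 125.567  -0.252] 0.1947935910532692
side [547.952 121.818  -0.513] 2.6772391803689004
top btn [[372.557 457.543]] hubtop [[156.579 381.722]]
0 [ 70.277 375.71   79.399 381.165]
1 [ 85.539 333.496  94.321 339.844]
2 [119.735 304.259 127.781 311.226]
side btn [[678.792 185.727]] hubtop [[482.95  249.152]]
0 [427.955 295.516 428.184 364.379]
1 [380.775 277.467 381.37  345.785]
2 [362.213 252.25  362.941 319.77 ]
world axis,btn [[527.201 183.629  55.   ]
 [491.533  79.572  77.   ]]
```

```bash
python3 - <<'E'
from h import *
np.set_printoptions(precision=3,suppress=True)
obs={"top":[(0,68,383),(1,80,333),(2,117,296),(4,216,297),(5,252,332),(6,266,380),(7,252,431)],
"side":[(0,421,394),(1,360,378),(2,335,345),(6,525,280),(7,581,299)]}
def res(q,views=("top","side")):
    return np.concatenate([proj(n,W(q[:3],[dot(k)+[q[3]] for k,_,_ in obs[n]]))-un(n,[o[1:] for o in obs[n]]) for n in views]).ravel()
f=least_squares(res,[575,125,-.25,55]);print("both",f.x,np.abs(f.fun).max())
for v in("top","side"):
    g=least_squares(lambda q:res([*q,55],(v,)),f.x[:3]);print(v,g.x,np.abs(g.fun).max())
p=f.x[:3];np.save("p.npy",p)
for n in C:
  print(n,"btn",tocrop(n,proj(n,W(p,[[-58,-65,77]]))),"hubtop",tocrop(n,proj(n,W(p,[[-58,45,89]]))))
  for k in range(3): print(k,tocrop(n,proj(n,W(p,[dot(k,42)+[89],dot(k,42)+[63]]))).ravel())
print("world axis,btn",W(p,[[-58,45,55],[-58,-65,77]]))
for k in range(8):print(k,W(p,[dot(k,30)+[74]]))
E
```

```text
both [575.665 125.656  -0.249  54.632] 0.3214571849144363
top [575.565 125.567  -0.252] 0.19479358757189402
side [575.544 126.468  -0.246] 0.29907800218393277
top btn [[378.027 433.163]] hubtop [[156.781 374.79 ]]
0 [ 70.18  375.761  79.304 381.214]
1 [ 81.998 332.514  90.856 338.883]
2 [113.757 300.669 121.929 307.711]
side btn [[651.077 178.211]] hubtop [[474.071 247.549]]
0 [427.967 295.583 428.196 364.447]
1 [377.446 279.225 378.067 347.601]
2 [354.12  254.711 354.912 322.316]
world axis,btn [[530.568 183.58   55.   ]
 [503.415  76.984  77.   ]]
0 [[530.196 213.578  74.   ]]
1 [[545.245 209.745  74.   ]]
2 [[556.361 198.901  74.   ]]
3 [[560.566 183.952  74.   ]]
4 [[556.732 168.903  74.   ]]
5 [[545.888 157.787  74.   ]]
6 [[530.939 153.583  74.   ]]
7 [[515.891 157.416  74.   ]]
```

```bash
cat >>h.py <<'E'
p=np.load("p.npy"); AX=W(p,[[-58,45,55]])[0]; BT=W(p,[[-58,-65,77]])[0]
def R(yaw):
    c,s=np.cos(yaw),np.sin(yaw);return np.array([[c,s,0],[s,-c,0],[0,0,-1.]])
def pose(v,r=36,off=16,z=87):
    f=np.radians(90+np.degrees(p[2])+15-30*v)
    return [*(AX[:2]+r*np.array([np.cos(f),np.sin(f)])+off*np.array([-np.sin(f),np.cos(f)])),z,f+np.pi/2]
def rows(start,wps):
    x=np.array(start[:3],float);y=start[3];out=[]
    for w in wps:
        s=np.round(R(y).T@(np.array(w[:3])-x)/30,2);t=np.round(-((w[3]-y+np.pi)%(2*np.pi)-np.pi)/.1,2)
        x=x+R(y)@s*30;y-=t*.1
        out.append([s.tolist(),[0,0,float(t)]])
    for i in range(0,len(out),8):print(str(out[i:i+8]).replace(" ",""))
    print("end",x.round(1),round(y,3));return out
def now():
    from workcell import arm
    s=arm.sense();o=s["orientation"];return [*s["tool_pos"],np.arctan2(o[1,0],o[0,0])],s
def lin(a,b,n):
    a=np.array(a,float);b=np.array(b,float);d=b-a;d[3]=(d[3]+np.pi)%(2*np.pi)-np.pi
    return [list(a+d*i/n) for i in range(1,n+1)]
E
python3 - <<'E'
from h import *
a,s=now();g=pose(-.7,z=200);print(a,g)
rows(a,lin(a,g,16))
E
```

```text
[np.float64(262.2091906093274), np.float64(593.8983024575449), np.float64(252.00270631523003), np.float64(2.7258767240974007)] [np.float64(502.38631849278505), np.float64(211.1084380463961), 200, np.float64(3.52049359449072)]
[[[-0.78,-0.53,0.11],[0,0,-0.5]],[[-0.75,-0.56,0.11],[0,0,-0.49]],[[-0.73,-0.61,0.11],[0,0,-0.5]],[[-0.69,-0.63,0.1],[0,0,-0.5]],[[-0.66,-0.67,0.11],[0,0,-0.49]],[[-0.63,-0.71,0.11],[0,0,-0.5]],[[-0.59,-0.73,0.11],[0,0,-0.5]],[[-0.55,-0.76,0.11],[0,0,-0.49]]]
[[[-0.51,-0.79,0.11],[0,0,-0.5]],[[-0.48,-0.81,0.1],[0,0,-0.5]],[[-0.43,-0.84,0.11],[0,0,-0.49]],[[-0.4,-0.85,0.11],[0,0,-0.5]],[[-0.35,-0.88,0.11],[0,0,-0.5]],[[-0.3,-0.89,0.11],[0,0,-0.49]],[[-0.26,-0.9,0.11],[0,0,-0.5]],[[-0.22,-0.92,0.1],[0,0,-0.5]]]
end [502.5 211.1 200.1] 3.521
```

>>> play_rows(
  motion=[
    [[-0.78,-0.53,0.11],[0,0,-0.5]],
    [[-0.75,-0.56,0.11],[0,0,-0.5]],
    [[-0.73,-0.61,0.11],[0,0,-0.5]],
    [[-0.69,-0.63,0.1],[0,0,-0.5]],
    [[-0.66,-0.67,0.11],[0,0,-0.5]],
    [[-0.63,-0.71,0.11],[0,0,-0.5]],
    [[-0.59,-0.73,0.11],[0,0,-0.5]],
    [[-0.55,-0.76,0.11],[0,0,-0.5]],
  ],
  hand=1,
  squeeze=20,
)

```text
clock: 1.1
tool_pos: [383.0, 402.2, 226.5]
orientation: [[-1.0, 0.014, -0.001], [0.014, 1.0, -0.001], [0.001, -0.001, -1.0]]
contact_force: [0.5, 0.3, -0.2]
opening: 0.002
finger_force: 0.0
```

>>> play_rows(
  motion=[
    [[-0.51,-0.79,0.11],[0,0,-0.5]],
    [[-0.48,-0.81,0.1],[0,0,-0.5]],
    [[-0.43,-0.84,0.11],[0,0,-0.5]],
    [[-0.4,-0.85,0.11],[0,0,-0.5]],
    [[-0.35,-0.88,0.11],[0,0,-0.5]],
    [[-0.3,-0.89,0.11],[0,0,-0.5]],
    [[-0.26,-0.9,0.11],[0,0,-0.5]],
    [[-0.22,-0.92,0.1],[0,0,-0.5]],
  ],
)

```text
clock: 2.1
tool_pos: [503.7, 211.4, 200.7]
orientation: [[-0.926, -0.377, -0.001], [-0.377, 0.926, -0.001], [0.001, -0.0, -1.0]]
contact_force: [0.9, -0.4, -0.4]
opening: -0.001
finger_force: 0.0
```

>>> play_rows(
  motion=[
    [[0,0,0],[0,0,0]],
    [[0,0,0],[0,0,0]],
  ],
)

```text
clock: 2.35
tool_pos: [503.0, 213.2, 201.0]
orientation: [[-0.927, -0.375, -0.001], [-0.375, 0.927, 0.0], [0.001, 0.001, -1.0]]
contact_force: [0.4, 1.0, 0.1]
opening: -0.0
finger_force: 0.0
```

```bash
python3 - <<'E'
from h import *
a,s=now();g=pose(-.7,z=87);print(a,s["opening"],s["qpos"],s["contact_force"]);print(g)
rows(a,lin(a,g,6))
E
```

```text
[np.float64(503.00672731146403), np.float64(213.23986685970877), np.float64(201.04823780566204), np.float64(-2.757149048961149)] -0.00010217315546621977 [-0.62576573  0.24412868  0.17037394  1.90553779 -0.04985463  0.99668855
  1.52201309] [0.39092312 0.9859448  0.09227028]
[np.float64(502.38631849278505), np.float64(211.1084380463961), 87, np.float64(3.52049359449072)]
[[[0.01,-0.01,0.63],[0,0,0.01]],[[0.01,-0.01,0.64],[0,0,0.01]],[[0.0,-0.01,0.63],[0,0,0.01]],[[0.01,-0.01,0.63],[0,0,0.01]],[[0.01,-0.01,0.64],[0,0,0.01]],[[0.01,-0.01,0.63],[0,0,0.01]]]
end [502.3 211.   87. ] -2.763
```

>>> play_rows(
  motion=[
    [[0,0,0.63],[0,0,0]],
    [[0,0,0.64],[0,0,0]],
    [[0,0,0.63],[0,0,0]],
    [[0,0,0.63],[0,0,0]],
    [[0,0,0.64],[0,0,0]],
    [[0,0,0.63],[0,0,0]],
    [[0,0,0],[0,0,0]],
  ],
)

```text
clock: 3.22
tool_pos: [501.8, 212.8, 85.6]
orientation: [[-0.926, -0.376, -0.004], [-0.376, 0.926, -0.001], [0.004, 0.0, -1.0]]
contact_force: [-1.0, -0.2, 0.1]
opening: -0.0
finger_force: 0.0
```

```bash
python3 - <<'E'
from h import *
from workcell import arm
import cv2
a,s=now();print(a,s["contact_force"])
d=arm.get_image("side");cv2.imwrite("pics/side1.png",cv2.resize(d["color"][130:260,170:330,::-1],None,fx=4.5,fy=4.5,interpolation=cv2.INTER_CUBIC))
g=[pose(v) for v in np.arange(-.7,1.01,.1)]
rows(a,g)
E
```

```text
[np.float64(501.753327069893), np.float64(212.81651411308528), np.float64(85.623298503652), np.float64(-2.75573258207471)] [-1.03125384 -0.17201729  0.09778307]
[[[0.0,-0.06,-0.05],[0,0,0.07]],[[-0.06,0.03,0.0],[0,0,0.52]],[[-0.07,0.02,0.0],[0,0,0.53]],[[-0.06,0.03,0.0],[0,0,0.52]],[[-0.06,0.02,0.0],[0,0,0.52]],[[-0.07,0.03,0.0],[0,0,0.53]],[[-0.06,0.03,0.0],[0,0,0.52]],[[-0.06,0.02,0.0],[0,0,0.52]]]
[[[-0.07,0.03,0.0],[0,0,0.53]],[[-0.06,0.03,0.0],[0,0,0.52]],[[-0.06,0.02,0.0],[0,0,0.53]],[[-0.07,0.03,0.0],[0,0,0.52]],[[-0.06,0.02,0.0],[0,0,0.52]],[[-0.06,0.03,0.0],[0,0,0.53]],[[-0.07,0.03,0.0],[0,0,0.52]],[[-0.06,0.02,0.0],[0,0,0.52]]]
[[[-0.06,0.03,0.0],[0,0,0.53]],[[-0.07,0.03,0.0],[0,0,0.52]]]
end [534.3 222.9  87.1] -3.653
```

View pics/side1.png

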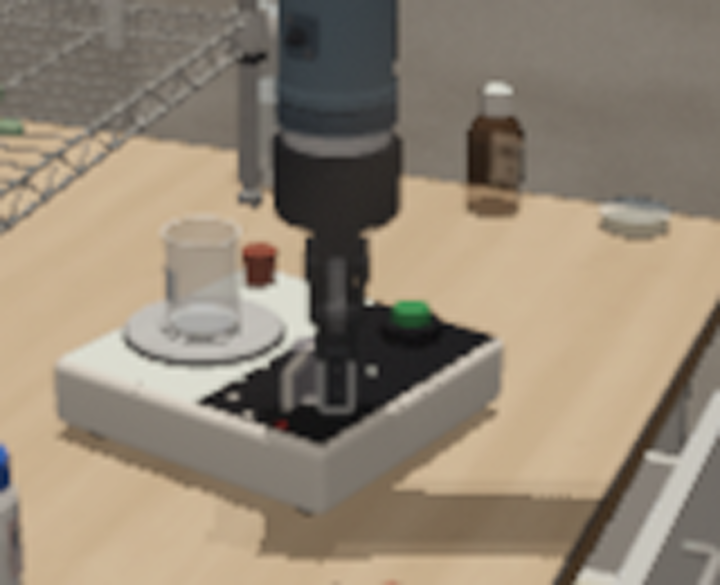

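The side view shows the shut fingertips (335,385) just behind the lever (298,375), clear of the hub, with the red dot at (283,425). Now I push along the arc.

>>> play_rows(
  motion=[
    [[-0.06,0.03,0],[0,0,0.52]],
    [[-0.07,0.02,0],[0,0,0.53]],
    [[-0.06,0.03,0],[0,0,0.52]],
    [[-0.06,0.02,0],[0,0,0.52]],
    [[-0.07,0.03,0],[0,0,0.53]],
    [[-0.06,0.03,0],[0,0,0.52]],
    [[-0.06,0.02,0],[0,0,0.52]],
    [[-0.07,0.03,0],[0,0,0.53]],
  ],
)

```text
clock: 4.28
tool_pos: [515.4, 221.8, 88.1]
orientation: [[-0.999, 0.036, -0.005], [0.036, 0.999, -0.0], [0.005, -0.0, -1.0]]
contact_force: [-5.6, -1.6, 4.1]
opening: -0.003
finger_force: 2.9
```

>>> play_rows(
  motion=[
    [[-0.06,0.03,0],[0,0,0.52]],
    [[-0.07,0.02,0],[0,0,0.53]],
    [[-0.06,0.03,0],[0,0,0.52]],
    [[-0.06,0.02,0],[0,0,0.52]],
    [[-0.07,0.03,0],[0,0,0.53]],
    [[-0.06,0.03,0],[0,0,0.52]],
    [[-0.06,0.02,0],[0,0,0.52]],
    [[-0.07,0.03,0],[0,0,0.53]],
  ],
)

```text
clock: 5.28
tool_pos: [534.0, 225.1, 88.4]
orientation: [[-0.898, 0.44, 0.001], [0.44, 0.898, 0.001], [-0.0, 0.002, -1.0]]
contact_force: [0.5, 0.6, 0.6]
opening: 0.002
finger_force: 0.1
```

```bash
python3 - <<'E'
from h import *
from workcell import arm
import cv2
a,s=now();print(a,s["contact_force"],pose(.9))
i=[arm.get_image(n)["color"] for n in("side","top")]
c=lambda m,y,x:cv2.resize(m[y:y+100,x:x+110,::-1],None,fx=3.6,fy=3.6,interpolation=cv2.INTER_CUBIC)
cv2.imwrite("pics/p2.png",np.hstack([c(i[0],155,180),c(i[1],120,185)]))
g=[pose(v) for v in np.arange(1.0,2.41,.1)]
rows(pose(.9),g)
E
```

```text
[np.float64(534.0182131279641), np.float64(225.07914168754508), np.float64(88.3929844190256), np.float64(2.6864673120866667)] [0.52432563 0.58185895 0.61024528] [np.float64(532.1681565536235), np.float64(222.94316320501736), 87, np.float64(2.6827355535334423)]
[[[-0.06,0.03,0.0],[0,0,0.52]],[[-0.07,0.02,0.0],[0,0,0.53]],[[-0.06,0.03,0.0],[0,0,0.52]],[[-0.06,0.03,0.0],[0,0,0.52]],[[-0.07,0.02,0.0],[0,0,0.53]],[[-0.06,0.03,0.0],[0,0,0.52]],[[-0.07,0.02,0.0],[0,0,0.53]],[[-0.06,0.03,0.0],[0,0,0.52]]]
[[[-0.06,0.03,0.0],[0,0,0.52]],[[-0.07,0.02,0.0],[0,0,0.53]],[[-0.06,0.03,0.0],[0,0,0.52]],[[-0.06,0.02,0.0],[0,0,0.52]],[[-0.07,0.03,0.0],[0,0,0.53]],[[-0.06,0.03,0.0],[0,0,0.52]],[[-0.06,0.02,0.0],[0,0,0.52]]]
end [559.4 210.3  87. ] 1.898
```

View pics/p2.png

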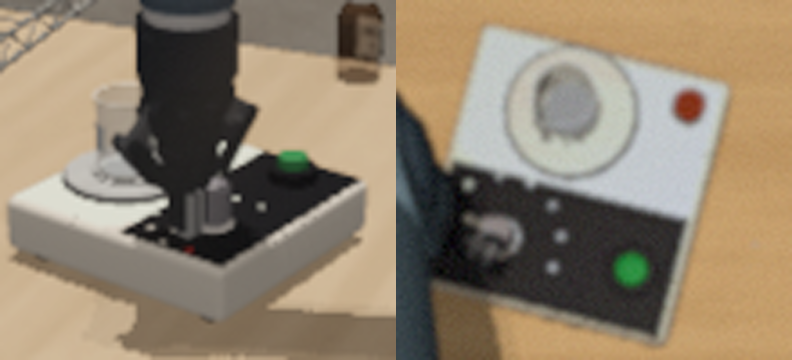

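The view shows the lever has moved on from the red dot (190,248). The knuckles above are wide along the closing line, so I'll hold the yaw from here to keep them clear of the beaker, and run 4 mm higher.

```bash
cat >>h.py <<'E'
YAW=2.685
def pose2(v,z=91,t=14.5):
    d=np.radians(30*(v-.9));h=11*abs(np.cos(d))+t*np.sin(d)
    r=np.interp(v,[.9,2,3,3.5,4,4.9],[37,31,29,28,28,30])
    q=pose(v,r,5+h,z);q[3]=YAW;return q
E
python3 - <<'E'
from h import *
a,s=now();print(a,s["contact_force"])
rows(a,[pose2(v) for v in np.arange(1.1,4.71,.15)])
E
```

```text
[np.float64(534.4414785622021), np.float64(225.09092066120954), np.float64(88.46977471401068), np.float64(2.6881326977387525)] [ 0.4222913   0.24502177 -0.01163625]
[[[-0.04,-0.05,-0.08],[0,0,0.03]],[[-0.07,0.01,-0.0],[0,0,0.0]],[[-0.06,0.01,-0.0],[0,0,0.0]],[[-0.06,0.01,-0.0],[0,0,0.0]],[[-0.07,-0.0,-0.0],[0,0,0.0]],[[-0.07,-0.0,-0.0],[0,0,0.0]],[[-0.07,-0.01,-0.0],[0,0,0.0]],[[-0.08,0.0,-0.0],[0,0,0.0]]]
[[[-0.09,-0.01,-0.0],[0,0,0.0]],[[-0.08,-0.01,-0.0],[0,0,0.0]],[[-0.09,-0.02,-0.0],[0,0,0.0]],[[-0.09,-0.04,-0.0],[0,0,0.0]],[[-0.09,-0.04,-0.0],[0,0,0.0]],[[-0.08,-0.05,-0.0],[0,0,0.0]],[[-0.08,-0.06,-0.0],[0,0,0.0]],[[-0.07,-0.07,-0.0],[0,0,0.0]]]
[[[-0.07,-0.08,-0.0],[0,0,0.0]],[[-0.07,-0.08,-0.0],[0,0,0.0]],[[-0.06,-0.09,-0.0],[0,0,0.0]],[[-0.06,-0.09,-0.0],[0,0,0.0]],[[-0.05,-0.05,-0.0],[0,0,0.0]],[[-0.06,-0.06,-0.0],[0,0,0.0]],[[-0.05,-0.07,-0.0],[0,0,0.0]],[[-0.05,-0.08,-0.0],[0,0,0.0]]]
[[[-0.04,-0.08,-0.0],[0,0,0.0]]]
end [566.9 175.4  90.9] 2.685
```

>>> play_rows(
  motion=[
    [[-0.04,-0.05,-0.08],[0,0,0]],
    [[-0.07,0.01,0],[0,0,0]],
    [[-0.06,0.01,0],[0,0,0]],
    [[-0.06,0.01,0],[0,0,0]],
    [[-0.07,0,0],[0,0,0]],
    [[-0.07,0,0],[0,0,0]],
    [[-0.07,-0.01,0],[0,0,0]],
    [[-0.08,0,0],[0,0,0]],
  ],
)

```text
clock: 6.38
tool_pos: [548.4, 216.0, 89.9]
orientation: [[-0.898, 0.439, 0.002], [0.439, 0.898, -0.0], [-0.002, 0.001, -1.0]]
contact_force: [-0.1, 0.1, 0.3]
opening: 0.0
finger_force: 0.2
```

>>> play_rows(
  motion=[
    [[-0.09,-0.01,0],[0,0,0]],
    [[-0.08,-0.01,0],[0,0,0]],
    [[-0.09,-0.02,0],[0,0,0]],
    [[-0.09,-0.04,0],[0,0,0]],
    [[-0.09,-0.04,0],[0,0,0]],
    [[-0.08,-0.05,0],[0,0,0]],
    [[-0.08,-0.06,0],[0,0,0]],
    [[-0.07,-0.07,0],[0,0,0]],
  ],
)

```text
clock: 7.38
tool_pos: [561.2, 201.6, 90.0]
orientation: [[-0.899, 0.438, -0.0], [0.438, 0.899, 0.003], [0.001, 0.002, -1.0]]
contact_force: [-2.2, 5.8, 0.9]
opening: 0.004
finger_force: 3.0
```

```bash
python3 - <<'E'
from h import *
from workcell import arm
import cv2
a,s=now();print(a,s["contact_force"],pose2(3.35))
i=[arm.get_image(n)["color"] for n in("side","top")]
c=lambda m,y,x:cv2.resize(m[y:y+100,x:x+110,::-1],None,fx=3.6,fy=3.6,interpolation=cv2.INTER_CUBIC)
cv2.imwrite("pics/p3.png",np.hstack([c(i[0],155,180),c(i[1],120,185)]))
a,s=now();print(a,s["contact_force"])
rows(a,[pose2(v) for v in np.arange(3.5,4.31,.15)])
E
```

```text
[np.float64(561.1830092546057), np.float64(201.6027378300273), np.float64(89.9513561375222), np.float64(2.688202711325483)] [-2.22792761  5.81909337  0.93020545] [np.float64(562.2013304931845), np.float64(200.47415770648576), 91, 2.685]
[np.float64(561.1482127862736), np.float64(201.62827676585985), np.float64(89.96736974547166), np.float64(2.688478380305531)] [-2.32396188  4.29236818  0.65068933]
[[[-0.12,-0.1,-0.03],[0,0,0.03]],[[-0.07,-0.08,-0.0],[0,0,0.0]],[[-0.06,-0.1,-0.0],[0,0,0.0]],[[-0.05,-0.08,-0.0],[0,0,0.0]],[[-0.06,-0.05,-0.0],[0,0,0.0]],[[-0.06,-0.06,-0.0],[0,0,0.0]]]
end [566.3 183.4  90.9] 2.685
```

View pics/p3.png

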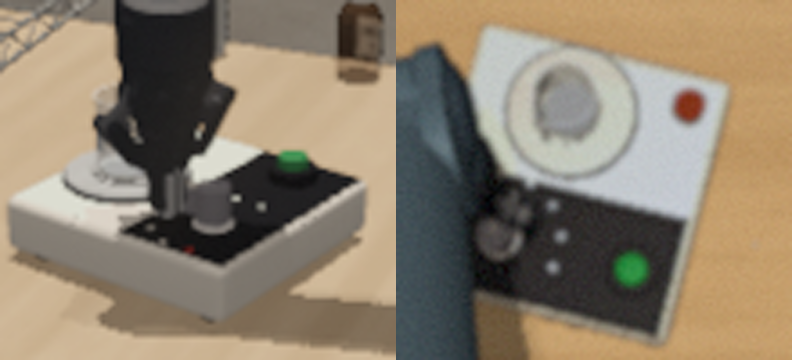

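>>> play_rows(
  motion=[
    [[-0.07,-0.07,0],[0,0,0]],
  ],
)

```text
clock: 7.6
tool_pos: [561.4, 200.1, 89.9]
orientation: [[-0.9, 0.437, -0.001], [0.437, 0.9, 0.004], [0.003, 0.003, -1.0]]
contact_force: [-3.4, 5.3, 1.2]
opening: 0.003
finger_force: 2.6
```

>>> play_rows(
  motion=[
    [[-0.07,-0.08,0],[0,0,0]],
  ],
)

```text
clock: 7.72
tool_pos: [562.7, 196.1, 89.9]
orientation: [[-0.9, 0.437, -0.0], [0.437, 0.9, 0.002], [0.001, 0.002, -1.0]]
contact_force: [-0.0, 3.3, 0.8]
opening: 0.003
finger_force: 1.4
```

>>> play_rows(
  motion=[
    [[-0.06,-0.1,0],[0,0,0]],
  ],
)

```text
clock: 7.85
tool_pos: [564.0, 190.5, 90.0]
orientation: [[-0.899, 0.438, 0.001], [0.438, 0.899, 0.0], [-0.001, 0.001, -1.0]]
contact_force: [-0.6, 1.5, 0.8]
opening: -0.0
finger_force: 0.6
```

>>> play_rows(
  motion=[
    [[-0.05,-0.08,0],[0,0,0]],
  ],
)

```text
clock: 7.98
tool_pos: [564.7, 185.8, 90.0]
orientation: [[-0.898, 0.44, 0.002], [0.44, 0.898, -0.001], [-0.002, -0.001, -1.0]]
contact_force: [-0.1, -0.3, 0.2]
opening: -0.001
finger_force: 0.2
```

>>> play_rows(
  motion=[
    [[0,0,0],[0,0,0]],
  ],
)

```text
clock: 8.1
tool_pos: [564.6, 185.6, 90.0]
orientation: [[-0.898, 0.44, 0.001], [0.44, 0.898, -0.002], [-0.002, -0.001, -1.0]]
contact_force: [0.1, 0.5, -0.5]
opening: 0.003
finger_force: 0.0
```

```bash
python3 - <<'E'
from h import *
from workcell import arm
import cv2
i=[arm.get_image(n)["color"] for n in("side","top")]
c=lambda m,y,x:cv2.convertScaleAbs(cv2.resize(m[y:y+58,x:x+58,::-1],None,fx=6.8,fy=6.8,interpolation=cv2.INTER_CUBIC),alpha=1.6)
cv2.imwrite("pics/p4.png",np.hstack([c(i[0],185,205),c(i[1],155,185)]))
a,s=now();print(a,s["contact_force"])
for v in(3,4,5):
  for n,(x,y) in{"side":(205,185),"top":(185,155)}.items():
    q=(proj(n,W(p,[dot(v,42)+[91],[-58,45,89]]))-[x,y]+.5)*6.8+([394,0] if n=="top" else [0,0]);print(v,n,q.round().ravel())
E
```

```text
[np.float64(564.1763512348008), np.float64(186.26412108323103), np.float64(89.79475684902386), np.float64(2.6864799885786312)] [-0.43179458 -0.05544096  0.38989724]
3 side [139. 123. 233. 143.]
3 top [578. 100. 578. 202.]
4 side [171. 106. 233. 143.]
4 top [629. 113. 578. 202.]
5 side [219.  97. 233. 143.]
5 top [666. 150. 578. 202.]
```

View pics/p4.png

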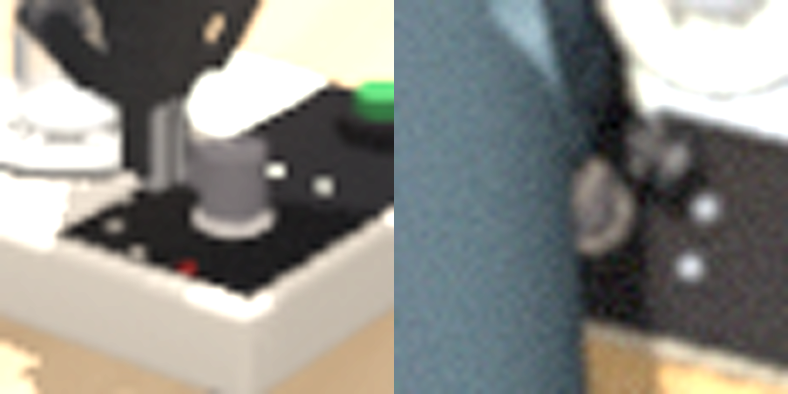

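```bash
python3 - <<'E'
from h import *
a,s=now()
P={"dot%d"%k:W(p,[dot(k)+[55]])[0] for k in(3,4,5,6,7)}
for sx in(-11,11):
  for sy in(-14.5,14.5): P[f"f{sx},{sy}"]=np.array([*a[:2],68])+R(a[3])@[sx,sy,0]
for k,w in P.items():
  print(k,((proj("top",w)-[185,155]+.5)*6.8+[394,0]).round().ravel(),((proj("side",w)-[205,185]+.5)*6.8).round().ravel(),w.round())
E
```

```text
dot3 [590.  95.] [124. 198.] [580. 184.  55.]
dot4 [648. 109.] [161. 177.] [574. 159.  55.]
dot5 [690. 151.] [217. 167.] [556. 141.  55.]
dot6 [706. 209.] [276. 170.] [531. 134.  55.]
dot7 [690. 267.] [325. 186.] [506. 140.  55.]
f-11,-14.5 [623. 119.] [166. 160.] [568. 168.  68.]
f-11,14.5 [561.  89.] [112. 180.] [580. 194.  68.]
f11,-14.5 [599. 166.] [200. 177.] [548. 178.  68.]
f11,14.5 [538. 136.] [146. 197.] [561. 204.  68.]
```

```bash
python3 - <<'E'
from h import *
from workcell import arm
m=np.mean([arm.get_image("top")["color"].astype(float).mean(2) for _ in range(4)],0)
o=C["top"]["color"].astype(float).mean(2)
print("cols",list(range(213,236)))
for y in range(166,192):print(y,m[y,213:236].astype(int),o[y,224:234].astype(int))
f=lambda q:(proj("top",q)).round(1).ravel()
print("d4,5",f(W(p,[dot(4)+[55],dot(5)+[55]])))
for v in(3,4,5):print(v,f(W(p,[dot(v,r)+[93] for r in(15,28,42)])))
E
```

```text
cols [213, 214, 215, 216, 217, 218, 219, 220, 221, 222, 223, 224, 225, 226, 227, 228, 229, 230, 231, 232, 233, 234, 235]
166 [ 36  34  29  21  22  58 108 148 168 168 158 155 158 170 182 188 191 194
 195 195 195 196 196] [145 149 162 172 177 182 186 181 183 184]
167 [ 33  30  25  18  19  50  93 137 171 183 179 167 150 150 158 169 176 181
 183 185 185 186 184] [159 138 142 149 158 167 171 176 173 173]
168 [ 33  28  24  19  17  41  78 125 168 191 193 187 174 164 158 154 158 157
 157 154 154 156 159] [176 166 152 149 145 149 147 144 144 145]
169 [ 30  28  24  16  14  30  61 106 154 182 185 183 182 182 178 171 165 161
 151 143 144 148 158] [171 174 170 167 160 156 154 142 134 136]
170 [ 30  28  23  19   3  11  35  81 136 165 158 148 152 164 174 177 181 181
 177 171 171 177 185] [141 144 157 164 165 171 170 167 159 161]
171 [ 30  28  15  13  14   8  23  58 107 132 116  98  97 115 131 144 156 166
 173 177 183 189 195] [ 90  90 106 119 133 146 159 163 171 174]
172 [ 29  26  21  13  10  13  20  38  67  89  85  64  54  62  74  86  99 116
 131 142 155 166 178] [ 49  48  64  70  79  92 110 123 1
[... 1637 characters left out ...]
3 107  71  45]
187 [69 67 60 57 68 76 61 35 26 33 38 40 39 37 36 43 64 79 73 57 41 44 40] [41 36 36 39 48 59 74 72 50 44]
188 [64 59 59 69 77 72 46 28 20 32 42 41 44 40 42 42 45 50 48 45 43 45 45] [39 45 40 36 38 43 46 42 36 41]
189 [67 64 69 80 80 62 35 22 23 34 40 44 43 43 42 44 43 40 43 42 45 42 45] [36 44 41 40 40 38 37 42 40 46]
190 [81 80 74 75 61 43 24 16 19 31 40 43 43 43 44 43 41 44 43 44 43 42 43] [38 38 45 40 43 38 41 41 41 42]
191 [76 73 65 52 36 22 13 14 22 34 40 40 44 44 44 50 46 44 45 45 45 43 44] [40 35 42 42 45 44 39 39 41 41]
d4,5 [221.8 170.6 228.1 176.7]
3 [211.4 178.7 211.4 174.1 211.5 169.2]
4 [214.1 179.4 216.4 175.4 218.9 171.1]
5 [216.1 181.3 220.1 179.  224.4 176.4]
```

Picture p4 shows hub (230,180) and dots 6 and 7 (277,170),(323,186); the lever is hidden behind the finger, and the force direction leaves position 3 or 4 open. The fingertip is free of load, so I'll lift off and look.

>>> play_rows(
  motion=[
    [[0,0,-0.7],[0,0,0]],
    [[0,0,-1],[0,0,0]],
    [[0,0,-1],[0,0,0]],
    [[0.9,-0.44,0],[0,0,0]],
    [[0.9,-0.44,0],[0,0,0]],
    [[0.9,-0.44,0],[0,0,0]],
    [[0.9,-0.44,0],[0,0,0]],
    [[0,0,0],[0,0,0]],
  ],
)

```text
clock: 9.4
tool_pos: [441.1, 187.5, 170.3]
orientation: [[-0.9, 0.436, -0.002], [0.436, 0.9, -0.0], [0.002, -0.001, -1.0]]
contact_force: [0.5, 1.1, -0.3]
opening: 0.003
finger_force: 0.0
```

```bash
python3 - <<'E'
from h import *
from workcell import arm
import cv2
i=[arm.get_image(n)["color"] for n in("side","top")]
c=lambda m,y,x:cv2.resize(m[y:y+58,x:x+58,::-1],None,fx=6.8,fy=6.8,interpolation=cv2.INTER_CUBIC)
cv2.imwrite("pics/p5.png",np.hstack([c(i[0],185,205),c(i[1],155,185)]))
a,s=now();print(a,s["contact_force"])
E
```

```text
[np.float64(444.05914156675027), np.float64(187.7058788984835), np.float64(171.12374239580646), np.float64(2.6882521045793175)] [-0.85126201 -0.86014053  0.726966  ]
```

View pics/p5.png

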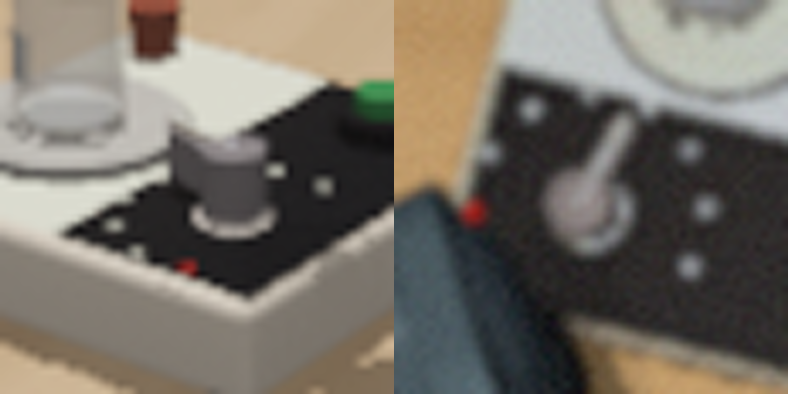

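The lever's tip is at (628,117) in the top half, which is position 4 (predicted 629,113); dots 5, 6 and 7 are at (690,150), (706,208) and (690,267). One click is left.

```bash
python3 - <<'E'
from h import *
a,s=now();g=pose2(3.55);print(a,g,pose2(4),pose2(4.5))
rows(a,lin(a,[*g[:2],170,YAW],5)+[[*g[:2],z,YAW] for z in(145,120,91)])
rows(g,[pose2(v) for v in np.arange(3.7,4.86,.1)])
E
```

```text
[np.float64(444.05914156675027), np.float64(187.7058788984835), np.float64(171.12374239580646), np.float64(2.6882521045793175)] [np.float64(563.2970082483331), np.float64(196.42025983537314), 91, 2.685] [np.float64(564.8001358606404), np.float64(187.37323891250998), 91, 2.685] [np.float64(566.9006842671015), np.float64(179.13544886712225), 91, 2.685]
[[[-0.69,0.4,0.01],[0,0,0.01]],[[-0.69,0.4,0.0],[0,0,0.0]],[[-0.69,0.4,0.01],[0,0,0.01]],[[-0.69,0.4,0.01],[0,0,0.01]],[[-0.68,0.41,0.01],[0,0,0.0]],[[-0.0,-0.0,0.83],[0,0,0.0]],[[-0.0,-0.0,0.83],[0,0,0.0]],[[-0.0,-0.0,0.97],[0,0,0.0]]]
end [563.3 196.5  91. ] 2.685
[[[-0.07,-0.09,0.0],[0,0,-0.0]],[[-0.04,-0.06,0.0],[0,0,-0.0]],[[-0.03,-0.07,0.0],[0,0,-0.0]],[[-0.04,-0.03,0.0],[0,0,-0.0]],[[-0.04,-0.03,0.0],[0,0,-0.0]],[[-0.04,-0.04,0.0],[0,0,-0.0]],[[-0.03,-0.05,0.0],[0,0,-0.0]],[[-0.04,-0.04,0.0],[0,0,-0.0]]]
[[[-0.03,-0.05,0.0],[0,0,-0.0]],[[-0.03,-0.06,0.0],[0,0,-0.0]],[[-0.03,-0.06,0.0],[0,0,-0.0]],[[-0.02,-0.06,0.0],[0,0,-0.0]]]
end [566.7 173.4  91. ] 2.685
```

>>> play_rows(
  motion=[
    [[-0.69,0.4,0],[0,0,0]],
    [[-0.69,0.4,0],[0,0,0]],
    [[-0.69,0.4,0],[0,0,0]],
    [[-0.69,0.4,0],[0,0,0]],
    [[-0.68,0.41,0],[0,0,0]],
    [[0,0,0.84],[0,0,0]],
    [[0,0,0.84],[0,0,0]],
    [[0,0,0.97],[0,0,0]],
  ],
)

```text
clock: 10.5
tool_pos: [564.9, 196.4, 90.8]
orientation: [[-0.898, 0.439, 0.003], [0.439, 0.899, 0.0], [-0.002, 0.001, -1.0]]
contact_force: [0.6, -0.1, -0.2]
opening: 0.002
finger_force: 0.0
```

>>> play_rows(
  motion=[
    [[0,0,0],[0,0,0]],
    [[-0.07,-0.09,0],[0,0,0]],
    [[-0.04,-0.06,0],[0,0,0]],
    [[-0.03,-0.07,0],[0,0,0]],
    [[-0.04,-0.03,0],[0,0,0]],
  ],
)

```text
clock: 11.12
tool_pos: [564.6, 187.2, 92.0]
orientation: [[-0.899, 0.439, 0.001], [0.439, 0.899, 0.001], [-0.001, 0.001, -1.0]]
contact_force: [0.2, -0.9, 0.3]
opening: -0.003
finger_force: 0.0
```

>>> play_rows(
  motion=[
    [[-0.04,-0.03,0],[0,0,0]],
    [[-0.04,-0.04,0],[0,0,0]],
  ],
)

```text
clock: 11.38
tool_pos: [565.5, 184.6, 91.3]
orientation: [[-0.899, 0.438, 0.0], [0.438, 0.899, 0.0], [0.0, 0.0, -1.0]]
contact_force: [-0.7, 2.1, -0.2]
opening: -0.002
finger_force: 0.6
```

>>> play_rows(
  motion=[
    [[-0.03,-0.05,0],[0,0,0]],
  ],
)

```text
clock: 11.5
tool_pos: [565.5, 184.2, 91.4]
orientation: [[-0.899, 0.438, 0.0], [0.438, 0.899, 0.002], [0.001, 0.002, -1.0]]
contact_force: [-0.8, 4.1, 0.3]
opening: -0.001
finger_force: 1.5
```

>>> play_rows(
  motion=[
    [[-0.04,-0.04,0],[0,0,0]],
  ],
)

```text
clock: 11.62
tool_pos: [565.9, 183.6, 91.3]
orientation: [[-0.899, 0.437, -0.0], [0.437, 0.899, 0.003], [0.001, 0.003, -1.0]]
contact_force: [-0.8, 4.5, 0.3]
opening: 0.002
finger_force: 2.0
```

>>> play_rows(
  motion=[
    [[-0.03,-0.05,0],[0,0,0]],
  ],
)

```text
clock: 11.75
tool_pos: [566.0, 183.0, 91.4]
orientation: [[-0.9, 0.437, -0.0], [0.437, 0.9, 0.004], [0.002, 0.004, -1.0]]
contact_force: [-1.3, 8.2, -0.9]
opening: 0.003
finger_force: 3.0
```

>>> play_rows(
  motion=[
    [[-0.03,-0.06,0],[0,0,0]],
  ],
)

```text
clock: 11.88
tool_pos: [565.9, 182.6, 91.4]
orientation: [[-0.9, 0.436, 0.0], [0.436, 0.9, 0.006], [0.003, 0.006, -1.0]]
contact_force: [-0.0, 10.0, -1.0]
opening: -0.001
finger_force: 4.0
```

>>> play_rows(
  motion=[
    [[-0.02,-0.06,0],[0,0,0]],
  ],
)

```text
clock: 12.0
tool_pos: [565.7, 181.0, 91.4]
orientation: [[-0.9, 0.435, 0.0], [0.435, 0.9, 0.006], [0.002, 0.006, -1.0]]
contact_force: [0.1, 7.0, -0.8]
opening: 0.002
finger_force: 2.7
```

>>> play_rows(
  motion=[
    [[0,0,0],[0,0,0]],
  ],
)

```text
clock: 12.12
tool_pos: [566.1, 178.6, 91.5]
orientation: [[-0.9, 0.436, 0.001], [0.436, 0.9, 0.003], [0.001, 0.003, -1.0]]
contact_force: [0.3, 3.9, -0.3]
opening: 0.003
finger_force: 1.8
```

>>> play_rows(
  motion=[
    [[0,0,0],[0,0,0]],
    [[0,0,0],[0,0,0]],
  ],
)

```text
clock: 12.38
tool_pos: [566.4, 175.1, 91.4]
orientation: [[-0.899, 0.438, 0.0], [0.438, 0.899, -0.001], [-0.001, -0.0, -1.0]]
contact_force: [0.6, 2.8, -0.1]
opening: 0.003
finger_force: 0.9
```

```bash
python3 - <<'E'
from h import *
from workcell import arm
m=arm.get_image("top");a,s=now();print(a,s["contact_force"],s["qpos"])
for v in(4,4.5,4.85,5):print(v,pose2(v))
E
```

```text
[np.float64(566.350438307702), np.float64(174.61309396531453), np.float64(91.31147979453633), np.float64(2.6872912188993063)] [ 0.0111933   3.22856089 -0.06563595] [-0.65753101  0.48772968  0.35377558  1.8704468  -0.22225103  0.82191042
  0.9269978 ]
4 [np.float64(564.8001358606404), np.float64(187.37323891250998), 91, 2.685]
4.5 [np.float64(566.9006842671015), np.float64(179.13544886712225), 91, 2.685]
4.85 [np.float64(566.5860740550097), np.float64(172.4157184839936), 91, 2.685]
5 [np.float64(565.7935245159495), np.float64(169.61043827111777), 91, 2.685]
```

>>> play_rows(
  motion=[
    [[0,-0.05,0],[0,0,0]],
    [[0,0,0],[0,0,0]],
  ],
)

```text
clock: 12.68
tool_pos: [565.4, 172.3, 91.1]
orientation: [[-0.898, 0.439, -0.001], [0.439, 0.898, -0.002], [-0.0, -0.002, -1.0]]
contact_force: [0.2, 0.2, 1.2]
opening: -0.002
finger_force: 0.2
```

>>> play_rows(
  motion=[
    [[0,-0.05,0],[0,0,0]],
    [[0,0,0],[0,0,0]],
  ],
)

```text
clock: 12.92
tool_pos: [564.6, 171.6, 91.1]
orientation: [[-0.898, 0.439, -0.001], [0.439, 0.898, -0.001], [0.0, -0.001, -1.0]]
contact_force: [-0.0, 0.4, -0.1]
opening: -0.004
finger_force: 0.0
```

>>> play_rows(
  motion=[
    [[0,0.1,0],[0,0,0]],
    [[0,0,-0.7],[0,0,0]],
    [[0,0,-1],[0,0,0]],
    [[0,0,-1],[0,0,0]],
    [[0.9,-0.44,0],[0,0,0]],
    [[0.9,-0.44,0],[0,0,0]],
    [[0.9,-0.44,0],[0,0,0]],
    [[0.9,-0.44,0],[0,0,0]],
  ],
)

```text
clock: 13.92
tool_pos: [444.9, 175.2, 172.3]
orientation: [[-0.899, 0.438, -0.0], [0.438, 0.899, -0.0], [-0.0, -0.0, -1.0]]
contact_force: [0.4, 0.0, 1.1]
opening: -0.0
finger_force: 0.0
```

```bash
python3 - <<'E'
from h import *
from workcell import arm
import cv2
i=[arm.get_image(n)["color"] for n in("side","top")]
c=lambda m,y,x:cv2.resize(m[y:y+58,x:x+58,::-1],None,fx=6.8,fy=6.8,interpolation=cv2.INTER_CUBIC)
cv2.imwrite("pics/p6.png",np.hstack([c(i[0],185,205),c(i[1],155,185)]))
a,s=now();print(a,s["contact_force"],BT)
g=[*BT[:2],135,a[3]];rows(a,lin(a,g,5))
E
```

```text
[np.float64(442.2210403180298), np.float64(175.14632934561035), np.float64(171.41641413919598), np.float64(2.6900583694750075)] [ 0.20025195 -0.41204269  0.23450759] [503.41549407  76.98405061  77.        ]
[[[-0.65,-0.41,0.24],[0,0,-0.0]],[[-0.66,-0.41,0.25],[0,0,-0.0]],[[-0.65,-0.41,0.24],[0,0,-0.0]],[[-0.65,-0.41,0.24],[0,0,-0.0]],[[-0.65,-0.41,0.24],[0,0,-0.0]]]
end [503.4  77.1 135.1] 2.69
```

View pics/p6.png

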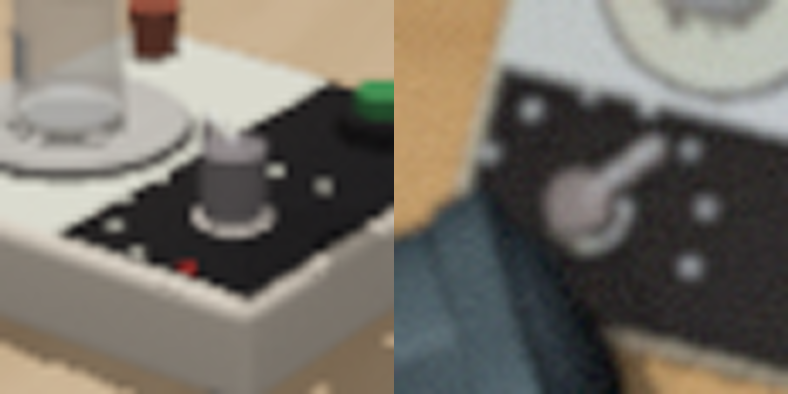

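The lever now points at dot 5 (690,150), with its tip at about (660,143), dots 6 and 7 are clear, and the beaker stands in place. I'll check the exact lever angle numerically before pressing.

```bash
python3 - <<'E'
from h import *
from workcell import arm
m=np.mean([arm.get_image("top")["color"].astype(float).mean(2) for _ in range(4)],0)
def score(img,v):
    r=np.arange(17,44,1.)
    f=np.radians(105-30*v);u=np.array([np.cos(f),np.sin(f)]);n=np.array([-u[1],u[0]])
    tot=0
    for w in np.arange(-3,3.1,1):
        q=proj("top",W(p,np.c_[np.array([-58,45])+r[:,None]*u+w*n,np.full(len(r),92.)]))
        import cv2
        tot+=cv2.remap(img.astype(np.float32),q[:,:1].astype(np.float32),q[:,1:].astype(np.float32),1).mean()
    return tot
for img,lo in((C["top"]["color"].astype(float).mean(2),0),(m,5)):
    vs=np.arange(lo-.6,lo+.61,.05);s=np.array([score(img,v) for v in vs]);w=np.clip(s-s.max()*.8,0,None);print(lo,vs[s.argmax()],(w*vs).sum()/w.sum())
E
```

```text
0 -0.04999999999999949 -0.03274340854975221
5 4.849999999999999 4.833631854476351
```

```bash
python3 - <<'E'
from h import *
from workcell import arm
m=np.mean([arm.get_image("side")["color"].astype(float).mean(2) for _ in range(4)],0)
print("cols 230-246")
for y in range(196,216):print(y,m[y,230:247].astype(int))
for v in(4.7,4.85,5,5.15):
    f=np.radians(105-30*v);u=np.array([np.cos(f),np.sin(f)]);n=np.array([-u[1],u[0]]);c=np.array([-58,45])
    pts=[[*(c+42*u+5*n),85],[*(c+42*u-5*n),85],[*(c+45*u),93],[*(c+14*u),93],[*c,89]]
    print(v,proj("side",W(p,pts)).round(1).tolist())
E
```

```text
cols 230-246
196 [214 214 214 214 214 213 213 214 214 214 214 213 214 214 214 214 214]
197 [213 214 214 214 214 214 214 214 214 214 214 214 214 214 213 214 214]
198 [209 212 214 214 214 214 214 214 214 214 214 214 214 214 214 214 214]
199 [196 205 212 214 214 214 214 214 214 214 214 214 214 214 214 214 214]
200 [189 191 203 214 213 212 214 214 214 214 214 214 214 214 214 207 191]
201 [188 183 186 205 207 205 215 214 214 214 214 214 214 207 191 165  92]
202 [188 188 173 176 190 178 203 210 208 214 214 207 191 166  96  36  36]
203 [188 184 155 149 169 127 164 195 199 207 192 168  96  37  36  35  36]
204 [185 163 118 148 161 107 140 166 191 183 129  89  58  42  35  35  35]
205 [163 117 108 163 162 121 140 147 162 155 137 118 106  86  51  35  35]
206 [111  84 156 192 168 133 141 141 141 140 137 132 133 117  64  35  34]
207 [129 167 183 182 144 123 135 139 141 141 139 132 125 106  55  34  34]
208 [180 192 168  97  56  86 109 119 123 123 122 115  99  81  47  34  34]
209 [168 104  63  39  55  69  71  73  76  77  74  71  69  63  97 129 106]
210 [ 62  36  37  39  55  69  71  73  73  73  73  71  69  62 115 154 127]
211 [34 36 36 39 54 69 71 73 73 73 73 72 69 61 52 49 43]
212 [36 36 36 38 54 69 71 73 73 73 72 71 68 62 46 33 33]
213 [36 36 36 38 54 69 71 73 73 72 72 70 68 61 46 33 33]
214 [35 36 36 38 54 69 71 73 73 73 71 70 68 61 46 32 33]
215 [ 35  35  35  85 103  69  71  73  73  72  71  70  67  83  88  51  31]
4.7 [[232.8, 201.1], [236.2, 200.7], [234.2, 198.0], [237.4, 202.2], [238.8, 205.5]]
4.85 [[233.9, 201.0], [237.3, 200.7], [235.4, 197.9], [237.7, 202.2], [238.8, 205.5]]
5 [[235.0, 200.8], [238.5, 200.6], [236.6, 197.8], [238.1, 202.2], [238.8, 205.5]]
5.15 [[236.1, 200.7], [239.6, 200.6], [237.8, 197.7], [238.5, 202.1], [238.8, 205.5]]
```

```bash
python3 - <<'E'
from h import *
a,s=now();g=pose2(4.4);print(a,pose2(5),pose2(5.2))
rows(a,lin(a,[*g[:2],170,YAW],5)+[[*g[:2],z,YAW] for z in(145,120,91)])
rows(g,[pose2(v) for v in (4.55,4.7,4.85,4.95,5.05,5.15,5.25)])
E
```

```text
[np.float64(446.7751098688744), np.float64(175.18683593086604), np.float64(172.34707989281313), np.float64(2.6869921321028176)] [np.float64(565.7935245159495), np.float64(169.61043827111777), 91, 2.685] [np.float64(564.1760934809397), np.float64(166.0213457709074), 91, 2.685]
[[[-0.7,0.39,0.02],[0,0,0.0]],[[-0.7,0.38,0.01],[0,0,0.01]],[[-0.7,0.39,0.02],[0,0,0.0]],[[-0.7,0.38,0.01],[0,0,0.01]],[[-0.71,0.39,0.02],[0,0,-0.0]],[[0.0,0.0,0.83],[0,0,-0.0]],[[0.0,0.0,0.83],[0,0,-0.0]],[[0.0,0.0,0.97],[0,0,-0.0]]]
end [566.8 180.9  91. ] 2.685
[[[-0.05,-0.08,0.0],[0,0,-0.0]],[[-0.04,-0.08,0.0],[0,0,-0.0]],[[-0.03,-0.1,0.0],[0,0,-0.0]],[[-0.02,-0.06,0.0],[0,0,-0.0]],[[-0.0,-0.06,0.0],[0,0,-0.0]],[[-0.0,-0.07,0.0],[0,0,-0.0]],[[-0.0,-0.07,0.0],[0,0,-0.0]]]
end [563.6 165.1  91. ] 2.685
```

>>> play_rows(
  motion=[
    [[-0.7,0.39,0],[0,0,0]],
    [[-0.7,0.38,0],[0,0,0]],
    [[-0.7,0.39,0],[0,0,0]],
    [[-0.7,0.38,0],[0,0,0]],
    [[-0.7,0.39,0],[0,0,0]],
    [[0,0,0.86],[0,0,0]],
    [[0,0,0.86],[0,0,0]],
    [[0,0,0.97],[0,0,0]],
  ],
)

```text
clock: 15.42
tool_pos: [566.5, 181.4, 90.8]
orientation: [[-0.899, 0.439, 0.001], [0.439, 0.899, 0.0], [-0.001, 0.0, -1.0]]
contact_force: [0.1, 1.0, -1.0]
opening: 0.002
finger_force: 0.0
```

>>> play_rows(
  motion=[
    [[0,0,0],[0,0,0]],
    [[-0.05,-0.08,0],[0,0,0]],
    [[-0.04,-0.08,0],[0,0,0]],
    [[-0.03,-0.1,0],[0,0,0]],
    [[-0.02,-0.06,0],[0,0,0]],
    [[0,0,0],[0,0,0]],
  ],
)

```text
clock: 16.18
tool_pos: [565.3, 170.6, 91.9]
orientation: [[-0.899, 0.439, 0.0], [0.439, 0.899, 0.0], [-0.0, 0.0, -1.0]]
contact_force: [0.2, -0.2, 0.1]
opening: 0.002
finger_force: 0.0
```

>>> play_rows(
  motion=[
    [[0,-0.06,0],[0,0,0]],
    [[0,0,0],[0,0,0]],
  ],
)

```text
clock: 16.42
tool_pos: [564.3, 169.3, 91.6]
orientation: [[-0.899, 0.438, -0.0], [0.438, 0.899, 0.0], [0.0, -0.0, -1.0]]
contact_force: [-0.3, 0.1, -0.1]
opening: 0.003
finger_force: 0.0
```

>>> play_rows(
  motion=[
    [[0,-0.06,0],[0,0,0]],
    [[0,0,0],[0,0,0]],
  ],
)

```text
clock: 16.68
tool_pos: [563.4, 167.3, 91.4]
orientation: [[-0.899, 0.439, -0.0], [0.439, 0.899, -0.0], [0.0, -0.001, -1.0]]
contact_force: [-0.0, 0.2, -0.1]
opening: 0.002
finger_force: 0.0
```

The fingertip reaches the position-5 contact point (model about 5.1) without load, so the lever is not lagging short of click 5. I'll retreat and go to the button.

>>> play_rows(
  motion=[
    [[0,0.15,0],[0,0,0]],
    [[0,0,-0.7],[0,0,0]],
    [[0,0,-1],[0,0,0]],
    [[0,0,-1],[0,0,0]],
    [[0.9,-0.44,0],[0,0,0]],
    [[0.9,-0.44,0],[0,0,0]],
    [[0.9,-0.44,0],[0,0,0]],
    [[0,0,0],[0,0,0]],
  ],
)

```text
clock: 17.68
tool_pos: [473.2, 172.0, 172.2]
orientation: [[-0.9, 0.436, -0.002], [0.436, 0.9, 0.0], [0.002, -0.001, -1.0]]
contact_force: [-0.8, -0.3, 0.1]
opening: 0.003
finger_force: 0.0
```

```bash
python3 - <<'E'
from h import *
a,s=now();print(a,BT)
g=[*BT[:2],130,a[3]];rows(a,lin(a,g,5))
E
```

```text
[np.float64(473.15082852998347), np.float64(172.03628164465175), np.float64(172.1675720930383), np.float64(2.689903119125595)] [503.41549407  76.98405061  77.        ]
[[[-0.46,-0.48,0.28],[0,0,-0.0]],[[-0.46,-0.48,0.28],[0,0,-0.0]],[[-0.45,-0.49,0.28],[0,0,-0.0]],[[-0.46,-0.48,0.28],[0,0,-0.0]],[[-0.46,-0.48,0.29],[0,0,-0.0]]]
end [503.4  77.  129.9] 2.69
```

>>> play_rows(
  motion=[
    [[-0.46,-0.48,0.28],[0,0,0]],
    [[-0.46,-0.48,0.28],[0,0,0]],
    [[-0.46,-0.48,0.28],[0,0,0]],
    [[-0.46,-0.48,0.28],[0,0,0]],
    [[-0.46,-0.48,0.28],[0,0,0]],
    [[0,0,0.5],[0,0,0]],
    [[0,0,0.4],[0,0,0]],
    [[0,0,0],[0,0,0]],
  ],
)

```text
clock: 18.68
tool_pos: [504.6, 77.7, 102.1]
orientation: [[-0.9, 0.437, -0.003], [0.437, 0.9, -0.001], [0.003, -0.002, -1.0]]
contact_force: [-0.6, 0.6, 0.7]
opening: 0.002
finger_force: 0.0
```

>>> play_rows(
  motion=[
    [[0,0,0.1],[0,0,0]],
    [[0,0,0.1],[0,0,0]],
    [[0,0,0],[0,0,0]],
  ],
)

```text
clock: 19.05
tool_pos: [506.3, 77.4, 98.0]
orientation: [[-0.899, 0.438, 0.001], [0.438, 0.899, 0.001], [-0.0, 0.001, -1.0]]
contact_force: [-0.4, 2.4, 1.2]
opening: -0.002
finger_force: 1.0
```

>>> play_rows(
  motion=[
    [[0,0,0.1],[0,0,0]],
    [[0,0,0.05],[0,0,0]],
    [[0,0,0],[0,0,0]],
  ],
)

```text
clock: 19.42
tool_pos: [506.4, 77.3, 93.5]
orientation: [[-0.899, 0.438, 0.001], [0.438, 0.899, 0.001], [-0.0, 0.001, -1.0]]
contact_force: [-1.0, 3.0, 4.1]
opening: -0.003
finger_force: 2.3
```

Contact came at about 98 mm; I press on until it bottoms out.

>>> play_rows(
  motion=[
    [[0,0,0.08],[0,0,0]],
    [[0,0,0],[0,0,0]],
  ],
)

```text
clock: 19.68
tool_pos: [506.5, 77.3, 92.9]
orientation: [[-0.899, 0.438, -0.0], [0.438, 0.899, 0.002], [0.001, 0.002, -1.0]]
contact_force: [-4.7, 1.9, 18.1]
opening: -0.006
finger_force: 9.0
```

>>> play_rows(
  motion=[
    [[0,0,0.08],[0,0,0]],
    [[0,0,0],[0,0,0]],
    [[0,0,0],[0,0,0]],
  ],
)

```text
clock: 20.05
tool_pos: [506.6, 77.3, 92.6]
orientation: [[-0.899, 0.439, -0.001], [0.439, 0.899, 0.003], [0.003, 0.002, -1.0]]
contact_force: [-9.5, 0.4, 32.2]
opening: 0.001
finger_force: 16.3
```

Bottomed out firmly at 92.6 mm (force well above 5 N). I release it and check.

>>> play_rows(
  motion=[
    [[0,0,-0.3],[0,0,0]],
    [[0,0,-0.4],[0,0,0]],
    [[0,0,-1],[0,0,0]],
    [[0,0,-1],[0,0,0]],
    [[0.9,-0.44,-0.5],[0,0,0]],
    [[0.9,-0.44,0],[0,0,0]],
    [[0,0,0],[0,0,0]],
    [[0,0,0],[0,0,0]],
  ],
)

```text
clock: 21.05
tool_pos: [446.1, 76.1, 184.1]
orientation: [[-0.899, 0.439, 0.0], [0.439, 0.899, -0.0], [-0.001, -0.0, -1.0]]
contact_force: [-1.2, 0.1, 0.7]
opening: 0.001
finger_force: 0.0
```

```bash
python3 - <<'E'
from h import *
from workcell import arm
import cv2
s0,s1=C["side"]["color"],arm.get_image("side")["color"];t=np.mean([arm.get_image("top")["color"].astype(float) for _ in range(3)],0)
def gc(m):
    m=m.astype(int);k=(m[...,1]>m[...,0]+40)&(m[...,1]>m[...,2]+40);k[:,:150]=0;y,x=np.nonzero(k[:,:]);return k.sum(),x.mean(),y.mean()
print(gc(C["top"]["color"][:225]),gc(t[:225]))
d=np.abs(t-C["top"]["color"]).max(2)>60;n,l,st,ce=cv2.connectedComponentsWithStats(d.astype(np.uint8))
print([(st[i].tolist()) for i in range(1,n) if st[i][4]>6])
a,s=now();print(a,s["contact_force"])
E
```

```text
(np.int64(65), np.float64(249.8923076923077), np.float64(194.2)) (np.int64(0), np.float64(nan), np.float64(nan))
[[218, 177, 7, 5, 26], [197, 183, 10, 4, 29], [225, 195, 25, 13, 169], [212, 195, 59, 58, 2194], [262, 258, 9, 4, 23], [0, 278, 49, 36, 865], [231, 317, 55, 67, 1347], [223, 336, 12, 34, 322], [0, 342, 30, 25, 141], [30, 371, 20, 13, 94], [267, 380, 10, 4, 21]]
[np.float64(446.5301656514491), np.float64(76.36470329968525), np.float64(184.18357239070696), np.float64(2.687408644365107)] [-0.96809242  0.12684437 -0.14874099]<stdin>:6: RuntimeWarning: Mean of empty slice.
  ret = ret.dtype.type(ret / rcount)
```

Besides the lever's old and new places, only the arm and its shadow differ from the first picture; nothing else has moved.

```bash
python3 -c "
from workcell import arm
print(arm.close_job())"
```

```text
the job is handed in; nothing more can be done
None
```

I pushed the selector to speed 5, pressed the green button fully down (about 32 N at the bottom) and lifted clear, then handed the job in. The hand-in returned no verdict. The arm hid the button afterwards, so I did not see it come back up. My last camera fit of the lever read about 4.85 clicks, and a fingertip check then found it no further back than 5. The loose things visible from above had not moved.

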